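# Hang the red sweets caddy on the counter rack

### The job

Hang the red caddy on the counter rack: bring both of its hooks down over the top rail, near the middle of the rail, and let go gently once the rail carries it, so that it stays hanging there, upright and still, its back resting against the rack. Do not drop it, and leave the blue caddy and the white tub where they stand.

Things in the scene. Friction and masses are not known exactly. Their poses are not given: they have to be found in the camera images.
- red_handle (a point): Red open two-compartment tray with cartons, 90 mm deep (x), 110 wide (y), about 0.32 kg, standing on the counter. This point: centre of its black carrying bar, 70 mm long along x, 16 wide in y, 20 high, 122 mm above the underside, over the centre of mass; beside the bar all is free down to the side walls, 60 mm above the underside. x points to the tray's back, where the hooks are; z up.
- red_hook (a point): Mouth of the red caddy's two steel hooks (16 mm wide, 35 mm either side in y), behind its 120 mm tall back wall. Point midway between them on the underside of their 4 mm thick flat tops, 59 mm behind (+x) and 2 mm below the bar's centre. Open downwards, 28 mm wide inside (14 mm either way along x); rear lips, 4 mm thick, reach 22 mm below this point. Axes as red_handle.
- rail (a point): Fixed rack's top rail: round steel bar, 10 mm thick, along y, 212 mm free between two posts no higher than it. Point: middle of the rail, on its top, 175 mm above the counter. A hung caddy's x lies along this x, its tray on the -x side. A lower bar, 10 mm thick, 85 mm above the counter and 4 mm nearer -x, stops its back wall: hung, it leans up to 10 degrees. Base 150 x 240 x 10 mm.
- blue_handle (a point): Bystander: blue caddy of the same shape and size, standing on the counter; this is the centre of its carrying bar, 122 mm above its underside.
- tub_centre (a point): Bystander: white round tub with a yellow label, 68 mm across, 85 mm tall, standing on the counter; this is its centre, half-way up.
Mind the look-alikes: they are no part of the job. There is more than one size of the part that bears red_handle; the job needs the middle-sized.

How it is judged:
By the outcome, as a careful person would: the job done as asked, in the order asked, and still so for the second after the job is handed in, with the robot touching nothing.
It also fails if it takes over 45 s, if anything falls off the work surface, if the arm or the gripper's body presses on something with over 40 N, if the wrist force passes 120 N, or if a joint passes its speed limit or range.

### The arm

A 7-joint arm with a two-finger parallel gripper is mounted at the origin on the work surface. World frame = base frame: x ahead of the robot, y to its left, z up, the work surface at z = 0. Lengths are in m, angles in degrees, forces in N, time in s.
With the tool pointing down it reaches from about 0.425 to 0.875 m from the base axis. Payload 4.7 kg.
Tool frame: the origin (TCP) lies midway between the tips of the shut fingers; the grasp point (between the pads) lies 19 mm behind it; z points along the fingers, y is the line along which they close (so a half turn about z gives the same grasp; the last joint's range is limited). The gripper opens to 87 mm and grips with 3 to 60 N. Pads are 19 mm wide; open, the fingers measure 117 mm over their backs; the gripper's body (75 mm by 190 mm) begins 51 mm behind the grasp point.
Start: joints at [69.563, 18.392, -4.016, 83.108, 1.295, 78.541, -3.26], TCP at [0.236, -0.606, 0.223] pointing down, gripper open.
Joint ranges: [-163.93, 163.93], [-17.29, 119.83], [-79.2, 71.16], [3.27, 140.29], [-89.18, 269.18], [5.43, 117.66], [-154.24, 154.24]. Speed limits (degrees/s): [147.25, 147.25, 180, 180, 180, 180, 180].

### API

Orientations are given as [roll, pitch, yaw] about the fixed x, y, z axes, in that order (R = Rz(yaw) Ry(pitch) Rx(roll)).
In Python, from cell import env, viewer, boxes_of, masks_of gives the robot as it stands. The module is installed in compiled form; this text tells all that it offers.
- The arm moves only by the tool apply_moves, never from a script. Its argument "moves" is a list of rows, each a list of 7 numbers: the shift along the tool's x, y, z scaled (see below), then the turn, a rotation vector about the tool's x, y, z scaled (see below), then the opening, from 0 (shut) to 1 (fully open). A call has 1 to 20 rows; each row is the pose to reach, as a shift and turn from the pose commanded when the call began, along the tool's axes at that moment; what a row does not reach only later rows make up. The controller multiplies each number of a shift by 0.2 m and each number of a turn by 1.5 rad. A row lasts 1/10 s, in which the tool goes at most 50 mm and 8.59 degrees, less where a joint would pass 70% of its speed; a pose out of reach is approached as far as the arm can. A call with a number of a shift or a turn outside -1 to 1 is refused whole. A call with a gripper value outside its range is refused whole. The fingers move at their own pace and stop on an object; "grip_force" is the grip in N (left out, the last holds). Time passes only in rows, so rows that repeat a pose let the fingers close. It gives the time, the measured TCP pose, the force, the opening and the grip force at its end, in the units of the state.
- env.get_obs(): the state, without advancing time (a new reading comes with each control period).
- viewer.read_camera(name): name is "scene" or "top" or "wrist"; returns the picture (480x640x3 uint8, red, green, blue); there is no depth.
- viewer.get_calibration(name): a dict with "fov_y" (degrees; the focal length in pixels is half the picture's height over the tangent of half this angle, whatever the lens; pixels are square), "cx", "cy" (the principal point, pixels), "position" and "orientation" of the camera in the world. Camera axes: x right, y up, looking along -z (the intrinsics and any distortion apply to the point x, -y, -z); pixel columns grow to the right and rows downward; lengths in m; the calibration is good to about 2 mm. A picture is of the moment at which its call begins: read the wrist's pose just before it. get_calibration takes no time and is no camera call; for the wrist camera it gives the pose at the moment of the call.
- env.sign_off(): hands the job in; it is judged then, once.
Trained networks look in the newest picture that a camera, given by its name, has taken for a name from the list of things; names that differ only in an ending like _2 or _b are one class to them, and where a whole thing is asked for, a point or a joint stands for the part that bears it (a point fixed in the world has none). Each returns a list of dicts, best first, with "conf" (0 to 1); they miss things now and then, are a little off and sometimes report something else, mostly with a low value. They report only what shows in the picture. A call takes as long as a camera call. They do not tell look-alikes from the thing itself.
- boxes_of(camera, target): "location" ([column, row] in pixels, amid what is visible of it).
- masks_of(camera, target): "pixels" (480x640 bool, what is visible of it) and "location" ([column, row] in pixels, amid what is visible of it).
The state is a dict: "time_s": time; "qpos": joint angles; "joint_velocities": joint speeds; "effort": joint torques, N m; "tool_pos": TCP position; "tool_rot": TCP orientation; "force": force on the tool from outside, world axes, zero at the start; "wrist_torque": the same for the moment, N m; "grip_width": finger opening in m; "grasp_force": force on a finger pad.
Only numpy, scipy, OpenCV 4.12 (cv2) and the standard library are available. Lean on these libraries where they do the work, as an engineer would, in place of code of your own. Each camera call takes 0.05 s, during which the arm holds its last target. There are 200 camera calls.

## Working session

There is one attempt and no reset: what is moved stays moved. The work goes in short steps, Python scripts to look and compute and a tool call to move; the robot and the scene stay as the last step left them, time stands still between calls to the robot, and variables do not carry over. Pictures are saved under pics/ and viewed, at most 10 in all, crops included, and the job is handed in when it is done.

Besides the shell and the picture viewer there is one more tool, called after "Call:" as a command line: name --pt "numbers of a row" for each row, then --argument value for the rest. apply_moves: Moves the arm, as the interface text tells. Shifts and turns lie within -1 to 1; 1 stands for 0.2 m of shift or 1.5 rad of turn. Its arguments: {"type":"object","properties":{"moves":{"type":"array","items":{"type":"array","items":{"type":"number","minimum":-1,"maximum":1}}},"grip_force":{"type":"number"}},"required":["moves"]}

```bash
mkdir -p pics; cat > h.py <<'E'
import numpy as np, cv2, sys
from cell import env, viewer, boxes_of, masks_of
from scipy.spatial.transform import Rotation as R
def snap(c,n):
    im=viewer.read_camera(c); cv2.imwrite(f'pics/{n}.png',im[:,:,::-1]); return im
E
python3 - <<'E'
from h import *
print(env.get_obs())
for c in ['scene','top','wrist']:
    snap(c,c+'0'); print(c,viewer.get_calibration(c))
    for t in ['red_handle','red_hook','rail','blue_handle','tub_centre']:
        print(t,[(np.round(b['location'],1).tolist(),round(b['conf'],2)) for b in boxes_of(c,t)][:5])
E
```

```text
{'time_s': 0.0, 'qpos': array([69.56095327, 18.43812236, -4.01367309, 83.1733464 ,  1.29671063,
       78.54140392, -3.26059038]), 'joint_velocities': array([-0.00485025, -0.0539879 , -0.04529641,  0.0392273 , -0.03397067,
        0.07116418, -0.0078749 ]), 'effort': array([ 9.25268387e-05, -4.91286957e+01, -4.03928999e-01, -3.12523592e+01,
       -6.39208616e-02,  4.37513762e-02,  1.88769641e-04]), 'tool_pos': array([ 0.23527842, -0.60534031,  0.22148553]), 'tool_rot': array([-1.79892456e+02,  7.99221097e-03,  2.12467568e+01]), 'force': array([-0.34336098,  0.00797321, -0.76282439]), 'wrist_torque': array([ 0.02526888, -0.02199599, -0.03663414]), 'grasp_force': 0.0, 'grip_width': 0.08699560184722213}
scene {'fov_y': 53.364512464841994, 'cx': 315.66471521783484, 'cy': 231.59697503682688, 'position': array([1.31722473, 0.39530386, 0.73146297]), 'orientation': array([ 57.27658139,   0.46767239, 123.96378704])}
red_handle [([194.3, 221.1], 0.91), ([285.8, 189.1], 0.71), ([233.2, 231.1], 0.6)]
red_hook [([194.0, 219.1], 0.96), ([233.1, 233.7], 0.78), ([284.8, 187.6], 0.77)]
rail [([470.2
[... 220 characters left out ...]
  1.28606676]), 'orientation': array([  2.9660894 ,   0.25998859, -91.5109164 ])}
red_handle [([514.9, 231.9], 0.87), ([454.9, 231.2], 0.82), ([460.7, 344.5], 0.67)]
red_hook [([452.0, 228.8], 0.88), ([518.9, 235.6], 0.77), ([461.4, 347.7], 0.73), ([325.0, 248.8], 0.59)]
rail [([146.5, 221.7], 0.74)]
blue_handle [([325.3, 245.1], 0.93)]
tub_centre [([378.3, 157.5], 0.57)]
wrist {'fov_y': 60.64738670190234, 'cx': 329.49477108991346, 'cy': 244.50115024753592, 'position': array([ 0.31289054, -0.57541666,  0.38590647]), 'orientation': array([-1.74870229e+01,  3.48648872e-02, -6.87232813e+01])}
red_handle [([115.1, 61.2], 0.6)]
red_hook [([116.0, 61.0], 0.87)]
rail []
blue_handle []
tub_centre []
```

View pics/top0.png

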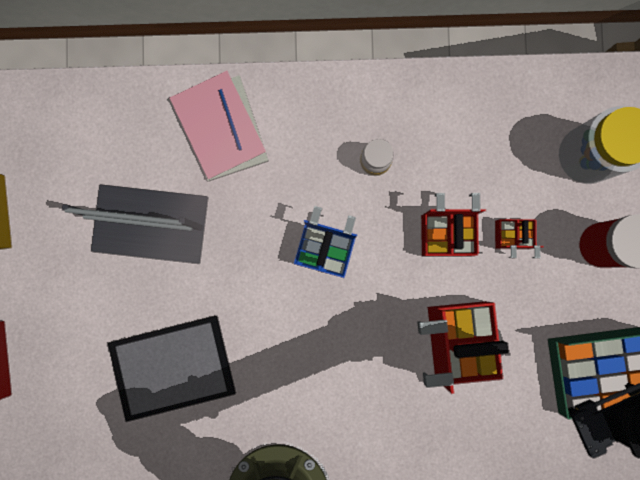

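View pics/scene0.png

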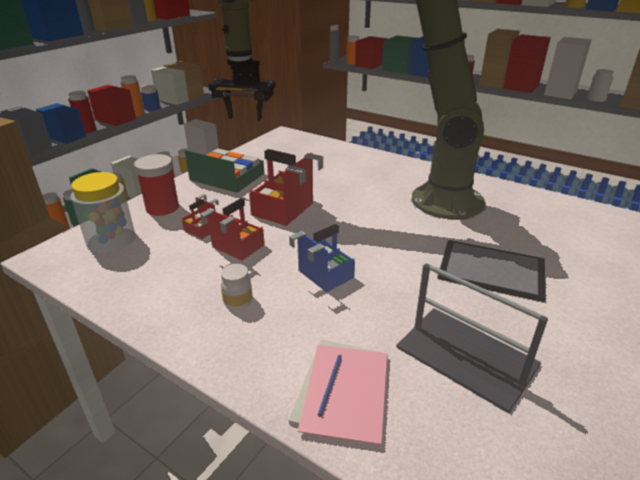

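Top view: the middle-sized red caddy is at (455,231) with its hooks up-image (+x). The small red one is at (516,233), the large one at (465,345), the blue caddy at (325,247) and the tub at (378,157). The rack is at (150,220). Next I'll zoom in on the rack and the caddy.

```bash
cat >> h.py <<'E'
def ray(c,px,cal=None):
    k=cal or viewer.get_calibration(c); f=240/np.tan(np.radians(k['fov_y']/2))
    d=np.array([(px[0]-k['cx'])/f,-(px[1]-k['cy'])/f,-1])
    return np.array(k['position']),R.from_euler('xyz',k['orientation'],degrees=True).apply(d)
def atz(c,px,z,cal=None):
    p,d=ray(c,px,cal); return p+d*(z-p[2])/d[2]
def tri(*obs):
    A=np.zeros((3,3));b=np.zeros(3)
    for o in obs:
        p,d=ray(*o); d=d/np.linalg.norm(d); M=np.eye(3)-np.outer(d,d); A+=M;b+=M@p
    return np.linalg.solve(A,b)
def proj(c,P,cal=None):
    k=cal or viewer.get_calibration(c); f=240/np.tan(np.radians(k['fov_y']/2))
    q=R.from_euler('xyz',k['orientation'],degrees=True).inv().apply(np.array(P)-k['position'])
    return np.array([k['cx']+f*q[0]/-q[2],k['cy']-f*q[1]/-q[2]])
E
python3 - <<'E'
from h import *
t=cv2.imread('pics/top0.png');s=cv2.imread('pics/scene0.png')
a=cv2.resize(t[170:280,40:240],(800,440),interpolation=3)
cv2.imwrite('pics/rt.png',a)
cv2.imwrite('pics/rs.png',cv2.resize(s[250:420,380:600],(770,595),interpolation=3))
cv2.imwrite('pics/ct.png',cv2.resize(t[180:270,400:550],(750,450),interpolation=3))
for p,z in [((454.9,231.2),.122),((514.9,231.9),.08),((325.3,245.1),.122),((378.3,157.5),.04),((146.5,221.7),.17)]: print(atz('top',p,z).round(3))
print(tri(('top',(454.9,231.2)),('scene',(233.2,231.1))).round(3))
E
```

```text
[ 0.548 -0.375  0.122]
[ 0.546 -0.507  0.08 ]
[ 0.528 -0.118  0.122]
[ 0.716 -0.236  0.04 ]
[0.579 0.221 0.17 ]
[ 0.553 -0.392  0.045]
```

View pics/rt.png

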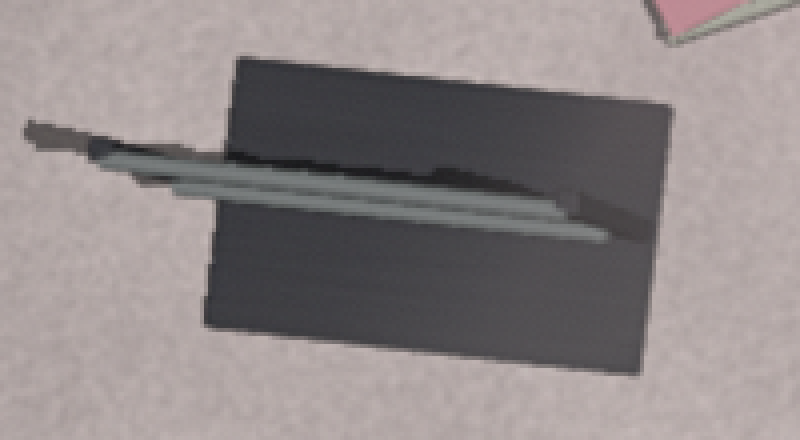

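View pics/rs.png

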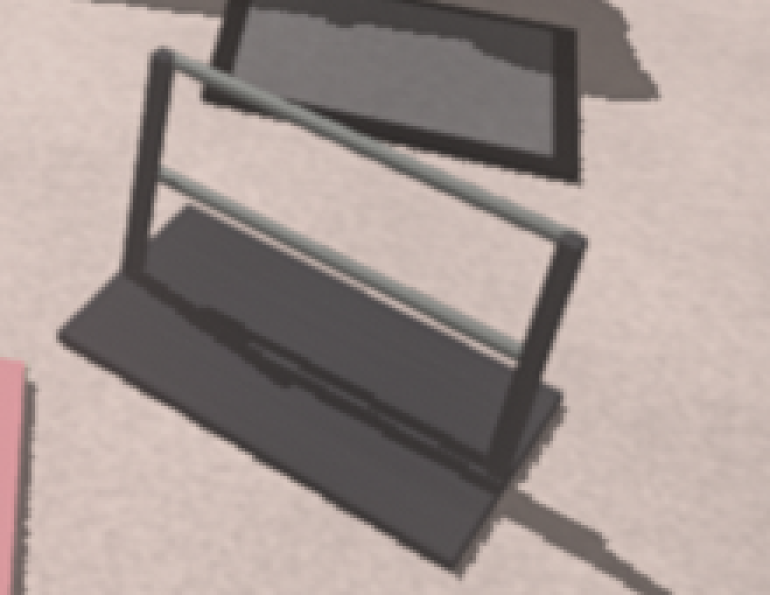

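```bash
python3 - <<'E'
from h import *
for a,b in [((65.5,210),(544.3,318.6)),((181.75,222),(428.6,266.6)),((83.75,217.5),(528,350)),((191.25,229),(427,300.9))]: print(tri(('top',a),('scene',b)).round(4))
for z,ps in [(.17,[(65.5,210),(181.75,222)]),(.08,[(83.75,217.5),(191.25,229)]),(.01,[(40+p[0]/4,170+p[1]/4) for p in [(237,57),(672,106),(640,375),(205,326)]])]:
    Q=[atz('top',p,z) for p in ps]; print(z,np.round(Q,4).tolist(),np.mean(Q,0).round(4)); d=Q[0]-Q[1]; print(np.linalg.norm(d),np.degrees(np.arctan2(-d[0],d[1])))
E
```

```text
[0.6055 0.3767 0.1671]
[0.5761 0.1554 0.1672]
[0.6004 0.3716 0.0849]
[0.5695 0.1594 0.0763]
0.17 [[0.6052, 0.3751, 0.17], [0.5763, 0.1537, 0.17]] [0.5907 0.2644 0.17  ]
0.223274110830697 -7.433684314224955
0.08 [[0.5998, 0.3774, 0.08], [0.5702, 0.1564, 0.08]] [0.585  0.2669 0.08  ]
0.2229977030226906 -7.640336104030902
0.01 [[0.6795, 0.372, 0.01], [0.6462, 0.1348, 0.01], [0.5002, 0.1545, 0.01], [0.533, 0.3903, 0.01]] [0.5897 0.2629 0.01  ]
0.23946836376925093 -7.995276331047664
```

View pics/ct.png

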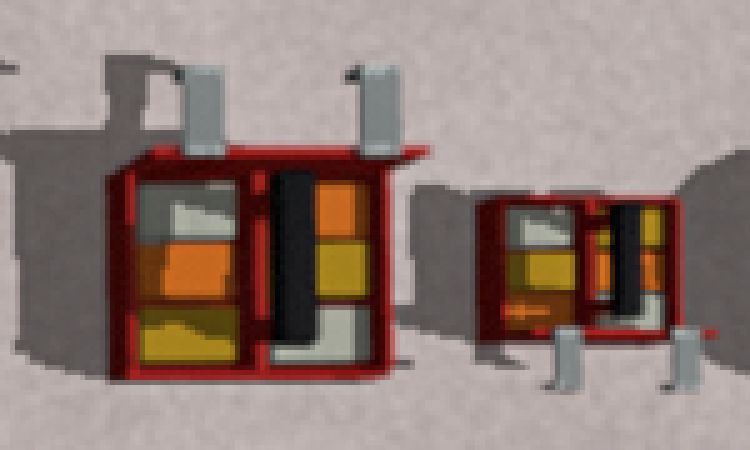

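```bash
cat >> h.py <<'E'
def go(p,yaw,tilt=None):
    """units for target TCP pose, tool down"""
    o=env.get_obs(); T=R.from_euler('xyz',o['tool_rot'],degrees=True)
    G=R.from_euler('xyz',[180,0,yaw],degrees=True)
    s=T.inv().apply(np.array(p)-o['tool_pos'])/.2; r=(T.inv()*G).as_rotvec()/1.5
    print('at',o['tool_pos'].round(4),o['tool_rot'].round(2),'t',o['time_s'],'q7',o['qpos'][6].round(1)); print('shift',s.round(3),'turn',r.round(3),'rows mm',np.linalg.norm(s)*200,'deg',np.degrees(np.linalg.norm(r)*1.5))
E
python3 - <<'E'
from h import *
u=lambda x,y:(400+x/5,180+y/5)
P=atz('top',u(293.5,257),.132);print(P)
a,b=[atz('top',u(*p),.124) for p in [(203,67),(380,67)]];d=a-b;print(a,b,np.degrees(np.arctan2(-d[0],d[1])))
a,b=[atz('top',u(*p),.132) for p in [(293,172),(294.5,345)]];d=a-b;print(np.linalg.norm(d),np.degrees(np.arctan2(d[1],d[0])))
go([P[0],P[1],.25],-1)
E
```

```text
[ 0.54696997 -0.38026651  0.132     ]
[ 0.62392099 -0.34914     0.124     ] [ 0.622029   -0.41917764  0.124     ] -1.5474102105772511
0.06802113212979206 -1.6922359274982943
at [ 0.2355 -0.6058  0.2226] [179.99   0.    21.25] t 0.9 q7 -3.3
shift [ 1.86  -0.487 -0.137] turn [0.    0.    0.259] rows mm 385.5287068668044 deg 22.247139965611517
```

Call:
apply_moves --pt "0.24 -0.06 -0.14 0 0 0.08 1" --pt "0.48 -0.12 -0.14 0 0 0.16 1" --pt "0.72 -0.18 -0.14 0 0 0.26 1" --pt "0.95 -0.25 -0.14 0 0 0.26 1" --pt "0.95 -0.25 -0.14 0 0 0.26 1" --pt "0.95 -0.25 -0.14 0 0 0.26 1"

```text
time_s: 1.5
tool_pos: [0.3968, -0.4884, 0.2507]
tool_rot: [-180.0, -0.0, -0.8]
force: [-1.2, -0.6, 0.4]
grip_width: 0.087
grasp_force: 0.0
```

```bash
python3 -c "
from h import *
go([.547,-.380,.25],-1.6)"
```

```text
at [ 0.3968 -0.4884  0.2507] [-1.7999e+02 -3.0000e-02 -7.9000e-01] t 1.5 q7 -43.7
shift [ 0.743 -0.552  0.004] turn [-0.    -0.     0.009] rows mm 185.23762097461568 deg 0.8062815142160836
```

Call:
apply_moves --pt "0.19 -0.14 0 0 0 0.01 1" --pt "0.38 -0.28 0 0 0 0.01 1" --pt "0.56 -0.42 0 0 0 0.01 1" --pt "0.743 -0.552 0 0 0 0.01 1" --pt "0.743 -0.552 0 0 0 0.01 1" --pt "0.743 -0.552 0 0 0 0.01 1"

```text
time_s: 2.1
tool_pos: [0.5448, -0.3836, 0.2501]
tool_rot: [180.0, 0.1, -1.9]
force: [-0.4, -1.1, -0.9]
grip_width: 0.0866
grasp_force: 0.0
```

```bash
python3 - <<'E'
from h import *
cal=viewer.get_calibration('wrist'); snap('wrist','w1')
print(cal)
for t in ['red_handle','red_hook']:
    for b in boxes_of('wrist',t): print(t,b, atz('wrist',b['location'],.124,cal).round(4))
print(proj('wrist',[.547,-.380,.132],cal),proj('wrist',[.624,-.349,.126],cal),proj('wrist',[.622,-.419,.126],cal))
go([.547,-.380,.103],-1.6)
E
```

```text
{'fov_y': 60.64738670190234, 'cx': 329.49477108991346, 'cy': 244.50115024753592, 'position': array([ 0.62794871, -0.38600959,  0.41327848]), 'orientation': array([-1.75682523e+01,  6.18289560e-03, -9.19118245e+01])}
red_handle {'location': [480.1, 210.8], 'conf': 0.81} [ 0.5583 -0.4923  0.124 ]
red_handle {'location': [343.2, 401.5], 'conf': 0.68} [ 0.3975 -0.3898  0.124 ]
red_handle {'location': [327.6, 191.8], 'conf': 0.63} [ 0.5757 -0.3829  0.124 ]
red_hook {'location': [324.7, 195.6], 'conf': 0.87} [ 0.5731 -0.3807  0.124 ]
red_hook {'location': [482.5, 206.5], 'conf': 0.61} [ 0.5614 -0.4937  0.124 ]
red_hook {'location': [344.7, 403.4], 'conf': 0.57} [ 0.3956 -0.391   0.124 ]
[324.9023142  233.87240701] [274.63632246 122.6856178 ] [378.97311603 122.1629487 ]
at [ 0.543  -0.3858  0.2505] [ 1.7992e+02  7.0000e-02 -2.2100e+00] t 2.25 q7 -62.0
shift [ 0.02  -0.031  0.737] turn [ 0.001  0.001 -0.007] rows mm 147.6563293340286 deg 0.6181088232977239
```

View pics/w1.png

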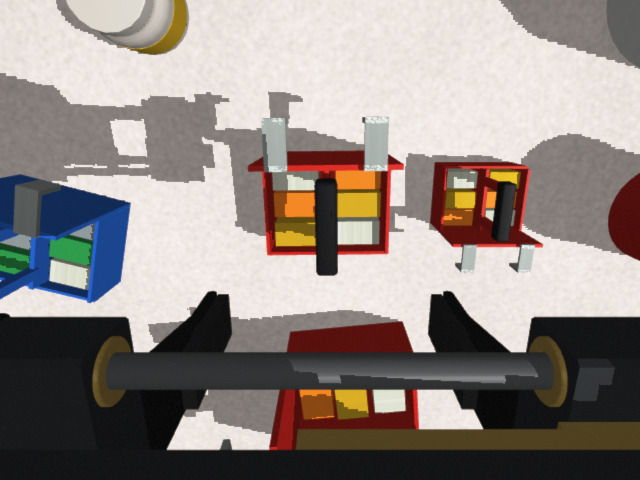

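The wrist view shows the red bar's top spanning about (326,180)–(326,272) and the hook tips at (274,118) and (376,118). That agrees with the prediction to within about 4 mm, so the bar centre is near (0.550,-0.381). Going down.

```bash
python3 - <<'E'
from h import *
P=[]
for i in range(4):
    viewer.read_camera('wrist'); P.append(env.get_obs()['tool_pos'].round(4).tolist())
print(P)
go([.550,-.381,.103],-1.6)
E
```

```text
[[0.5432, -0.3855, 0.2506], [0.5435, -0.3851, 0.2506], [0.5438, -0.3846, 0.2507], [0.5441, -0.3842, 0.2507]]
at [ 0.5441 -0.3842  0.2507] [ 1.7997e+02  1.0000e-02 -2.0900e+00] t 2.45 q7 -62.0
shift [ 0.029 -0.017  0.739] turn [ 0.     0.    -0.006] rows mm 147.86830022882432 deg 0.490446857289856
```

Call:
apply_moves --pt "0.022 -0.01 0 0 0 0 0.8" --pt "0.022 -0.01 0.15 0 0 0 0.8" --pt "0.022 -0.01 0.3 0 0 0 0.8" --pt "0.022 -0.01 0.45 0 0 0 0.8" --pt "0.022 -0.01 0.57 0 0 0 0.8" --pt "0.022 -0.01 0.66 0 0 0 0.8" --pt "0.022 -0.01 0.72 0 0 0 0.8" --pt "0.022 -0.01 0.74 0 0 0 0.8" --pt "0.022 -0.01 0.74 0 0 0 0.8" --pt "0.022 -0.01 0.74 0 0 0 0.8" --pt "0.022 -0.01 0.74 0 0 0 0.8" --grip_force 20

```text
time_s: 3.55
tool_pos: [0.5504, -0.3815, 0.104]
tool_rot: [179.9, -0.1, -2.0]
force: [-0.7, -0.4, -0.0]
grip_width: 0.0692
grasp_force: 0.0
```

Call:
apply_moves --pt "0 0 0 0 0 0 0.5" --pt "0 0 0 0 0 0 0.3" --pt "0 0 0 0 0 0 0.22" --pt "0 0 0 0 0 0 0.1" --pt "0 0 0 0 0 0 0" --pt "0 0 0 0 0 0 0" --pt "0 0 0 0 0 0 0" --pt "0 0 0 0 0 0 0" --pt "0 0 0 0 0 0 0" --grip_force 25

```text
time_s: 4.45
tool_pos: [0.5496, -0.3811, 0.1024]
tool_rot: [180.0, 0.0, -2.0]
force: [0.4, 0.1, -0.1]
grip_width: 0.0156
grasp_force: 25.0
```

Gripped: the width is 15.6 mm against a 16 mm bar. Lifting straight up by 0.2 m.

Call:
apply_moves --pt "0 0 -0.02 0 0 0 0" --pt "0 0 -0.06 0 0 0 0" --pt "0 0 -0.12 0 0 0 0" --pt "0 0 -0.22 0 0 0 0" --pt "0 0 -0.34 0 0 0 0" --pt "0 0 -0.46 0 0 0 0" --pt "0 0 -0.58 0 0 0 0" --pt "0 0 -0.7 0 0 0 0" --pt "0 0 -0.82 0 0 0 0" --pt "0 0 -0.91 0 0 0 0" --pt "0 0 -0.97 0 0 0 0" --pt "0 0 -1 0 0 0 0" --pt "0 0 -1 0 0 0 0" --pt "0 0 -1 0 0 0 0"

```text
time_s: 5.85
tool_pos: [0.5493, -0.3808, 0.3015]
tool_rot: [-180.0, 0.1, -2.0]
force: [-0.6, 0.8, -3.3]
grip_width: 0.0156
grasp_force: 25.0
```

```bash
python3 - <<'E'
from h import *
print(env.get_obs()['force'])
go([.53,.272,.303],-7.6)
E
```

```text
[-0.56227392  0.82263608 -3.33001379]
at [ 0.5493 -0.3808  0.3015] [-1.7996e+02  8.0000e-02 -1.9600e+00] t 5.85 q7 -62.3
shift [-0.208 -3.259 -0.005] turn [-0.     0.001  0.066] rows mm 653.0950497865736 deg 5.643938190421467
```

Call:
apply_moves --pt "0 -0.03 0 0 0 0 0" --pt "-0.01 -0.09 0 0 0 0 0" --pt "-0.02 -0.18 0 0 0 0 0" --pt "-0.02 -0.29 0 0 0 0.01 0" --pt "-0.03 -0.41 0 0 0 0.01 0" --pt "-0.04 -0.53 0 0 0 0.01 0" --pt "-0.05 -0.65 0 0 0 0.02 0" --pt "-0.06 -0.77 0 0 0 0.02 0" --pt "-0.06 -0.89 0 0 0 0.02 0" --pt "-0.07 -1 0 0 0 0.02 0"

```text
time_s: 6.85
tool_pos: [0.5421, -0.1778, 0.3023]
tool_rot: [-180.0, 0.0, -3.6]
force: [0.8, 0.5, -3.4]
grip_width: 0.0155
grasp_force: 25.0
```

Call:
apply_moves --pt "-0.01 -0.12 0 0 0 0 0" --pt "-0.02 -0.24 0 0 0 0 0" --pt "-0.02 -0.36 0 0 0 0.01 0" --pt "-0.03 -0.48 0 0 0 0.01 0" --pt "-0.04 -0.6 0 0 0 0.01 0" --pt "-0.05 -0.72 0 0 0 0.02 0" --pt "-0.05 -0.84 0 0 0 0.02 0" --pt "-0.06 -0.92 0 0 0 0.02 0" --pt "-0.07 -1 0 0 0 0.02 0"

```text
time_s: 7.75
tool_pos: [0.5406, 0.0214, 0.3024]
tool_rot: [180.0, 0.0, -5.3]
force: [-0.3, -0.9, -3.0]
grip_width: 0.0158
grasp_force: 25.0
```

```bash
python3 - <<'E'
from h import *
go([.53,.272,.303],-7.6)
E
```

```text
at [0.5406 0.0214 0.3024] [ 1.7997e+02  3.0000e-02 -5.3200e+00] t 7.75 q7 -102.2
shift [-0.169 -1.243 -0.004] turn [0.    0.    0.026] rows mm 250.86397475258812 deg 2.277086349558085
```

Call:
apply_moves --pt "-0.02 -0.12 0 0 0 0 0" --pt "-0.03 -0.23 0 0 0 0.01 0" --pt "-0.05 -0.34 0 0 0 0.01 0" --pt "-0.06 -0.44 0 0 0 0.01 0" --pt "-0.07 -0.53 0 0 0 0.013 0" --pt "-0.085 -0.62 0 0 0 0.013 0"

```text
time_s: 8.35
tool_pos: [0.5354, 0.1458, 0.3023]
tool_rot: [180.0, 0.0, -6.5]
force: [0.3, -0.3, -4.3]
grip_width: 0.0157
grasp_force: 25.0
```

Call:
apply_moves --pt "-0.02 -0.1 0 0 0 0 0" --pt "-0.03 -0.2 0 0 0 0.01 0" --pt "-0.05 -0.3 0 0 0 0.01 0" --pt "-0.06 -0.4 0 0 0 0.01 0" --pt "-0.07 -0.49 0 0 0 0.013 0" --pt "-0.08 -0.56 0 0 0 0.013 0" --pt "-0.085 -0.6 0 0 0 0.013 0" --pt "-0.085 -0.62 0 0 0 0.013 0" --pt "-0.085 -0.62 0 0 0 0.013 0" --pt "-0.085 -0.62 0 0 0 0.013 0" --pt "-0.085 -0.62 0 0 0 0.013 0" --pt "-0.085 -0.62 0 0 0 0.013 0"

```text
time_s: 9.55
tool_pos: [0.5335, 0.2693, 0.3026]
tool_rot: [180.0, -0.0, -7.7]
force: [0.3, -0.4, -3.1]
grip_width: 0.0157
grasp_force: 25.0
```

```bash
python3 - <<'E'
from h import *
go([.53,.272,.303],-7.6)
cal=viewer.get_calibration('wrist'); snap('wrist','w2'); s=snap('scene','s2')
cv2.imwrite('pics/s2c.png',cv2.resize(s[150:420,340:610,::-1],(590,590),interpolation=3))
y=np.radians(-7.6); X=np.array([np.cos(y),np.sin(y),0]);Y=np.array([-np.sin(y),np.cos(y),0])
r=np.array([.5907,.2644,.175])
for k in (-.1,0,.1): print('rail',proj('wrist',r+k*Y,cal),proj('scene',r+k*Y))
o=env.get_obs();g=o['tool_pos']+[0,0,.019]
for k in (-.035,.035): print('hook tip',proj('wrist',g+X*.077+k*Y+[0,0,.002],cal),proj('scene',g+X*.077+k*Y+[0,0,.002]))
print('bar ends',proj('wrist',g+X*.035+[0,0,.01],cal),proj('wrist',g-X*.035+[0,0,.01],cal))
E
```

```text
at [0.5335 0.2693 0.3026] [ 1.7998e+02 -1.0000e-02 -7.7000e+00] t 9.55 q7 -133.2
shift [-0.019 -0.011 -0.002] turn [ 0.    -0.    -0.001] rows mm 4.472949949530428 deg 0.09943983145206013
rail [469.98128169 153.67430348] [432.98819924 265.42655957]
rail [326.03751813 153.84851309] [481.74356608 287.06549477]
rail [182.15331811 154.02265061] [537.24289068 311.69757871]
hook tip [433.94340168 134.1429906 ] [471.35401859 213.94600004]
hook tip [225.11594287 134.40160358] [512.46906435 228.6378196 ]
bar ends [329.65380923 260.37178075] [329.8453429 425.7987806]
```

View pics/w2.png

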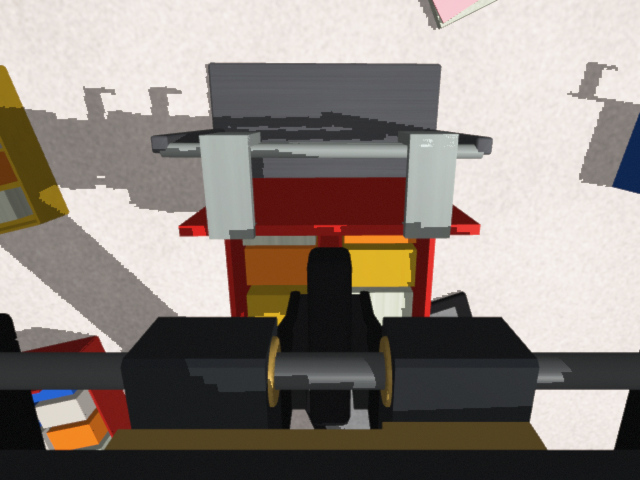

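The wrist view shows the hooks at columns 230 and 432 with their rear edges at row 134. The rail is level at row ~152, columns 160–485, as predicted to ~1 mm and parallel to the hooks. Descending until the lips are just above the rail.

Call:
apply_moves --pt "-0.015 -0.014 0.02 0 0 0 0" --pt "-0.015 -0.014 0.08 0 0 0 0" --pt "-0.015 -0.014 0.16 0 0 0 0" --pt "-0.015 -0.014 0.24 0 0 0 0" --pt "-0.015 -0.014 0.32 0 0 0 0" --pt "-0.015 -0.014 0.4 0 0 0 0" --pt "-0.015 -0.014 0.47 0 0 0 0" --pt "-0.015 -0.014 0.52 0 0 0 0" --pt "-0.015 -0.014 0.535 0 0 0 0" --pt "-0.015 -0.014 0.535 0 0 0 0" --pt "-0.015 -0.014 0.535 0 0 0 0" --pt "-0.015 -0.014 0.535 0 0 0 0"

```text
time_s: 10.85
tool_pos: [0.5311, 0.2735, 0.1964]
tool_rot: [-180.0, -0.1, -7.6]
force: [-0.1, 0.4, -2.1]
grip_width: 0.0156
grasp_force: 25.0
```

```bash
python3 - <<'E'
from h import *
go([.531,.2725,.195],-7.6)
cal=viewer.get_calibration('wrist'); w=snap('wrist','w3'); s=snap('scene','s3')
a=cv2.resize(s[190:390,370:570,::-1],(400,400),interpolation=3); b=cv2.resize(w[60:260,140:340,::-1],(400,400),interpolation=3)
cv2.imwrite('pics/c3.png',np.hstack([a,b]))
y=np.radians(-7.6); X=np.array([np.cos(y),np.sin(y),0]);Y=np.array([-np.sin(y),np.cos(y),0])
r=np.array([.5915,.264,.175])
for k in (-.1,.1): print('rail',proj('wrist',r+k*Y,cal))
g=env.get_obs()['tool_pos']+[0,0,.019]
for k in (-.035,.035): print('hook tip',proj('wrist',g+X*.077+k*Y+[0,0,.002],cal))
E
```

```text
at [0.5311 0.2735 0.1964] [-1.7995e+02 -8.0000e-02 -7.6300e+00] t 10.85 q7 -135.0
shift [0.    0.005 0.007] turn [-0.001 -0.001 -0.   ] rows mm 1.734874265998089 deg 0.09653963398093904
rail [558.33392106 166.66490932]
rail [109.42182442 166.59474979]
hook tip [435.25193122 133.99951496]
hook tip [226.87240018 133.98943198]
```

View pics/c3.png

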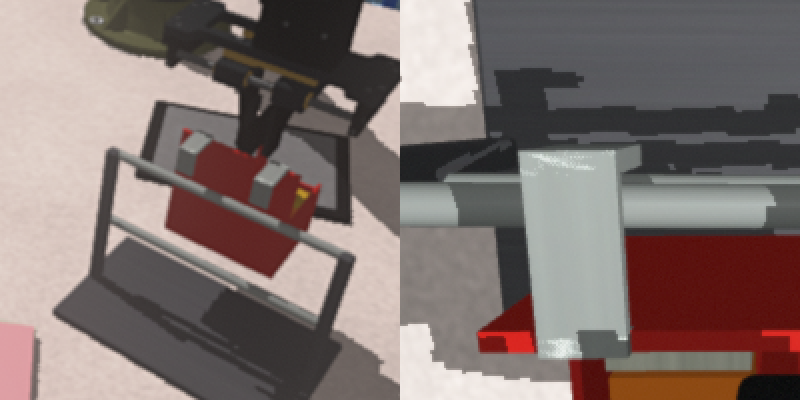

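The lips are just behind the rail, and the rail lies well inside the hook mouth in the wrist crop (rows 152–173, with the hook running from row ~134 to ~238). Lowering slowly.

Call:
apply_moves --pt "0.0075 0 0.01 0 0 0 0" --pt "0.0075 0 0.03 0 0 0 0" --pt "0.0075 0 0.06 0 0 0 0" --pt "0.0075 0 0.09 0 0 0 0" --pt "0.0075 0 0.12 0 0 0 0" --pt "0.0075 0 0.145 0 0 0 0" --pt "0.0075 0 0.16 0 0 0 0" --pt "0.0075 0 0.17 0 0 0 0" --pt "0.0075 0 0.175 0 0 0 0" --pt "0.0075 0 0.175 0 0 0 0" --pt "0.0075 0 0.175 0 0 0 0"

```text
time_s: 12.05
tool_pos: [0.5323, 0.273, 0.1607]
tool_rot: [-180.0, -0.0, -7.6]
force: [0.2, -0.5, -2.9]
grip_width: 0.0154
grasp_force: 25.0
```

Call:
apply_moves --pt "0 0 0.005 0 0 0 0" --pt "0 0 0.01 0 0 0 0" --pt "0 0 0.01 0 0 0 0" --pt "0 0 0.01 0 0 0 0"

```text
time_s: 12.45
tool_pos: [0.5321, 0.273, 0.1585]
tool_rot: [180.0, 0.0, -7.6]
force: [0.2, 0.1, -3.9]
grip_width: 0.0159
grasp_force: 25.0
```

Call:
apply_moves --pt "0 0 0.004 0 0 0 0" --pt "0 0 0.008 0 0 0 0" --pt "0 0 0.008 0 0 0 0" --pt "0 0 0.008 0 0 0 0"

```text
time_s: 12.85
tool_pos: [0.5322, 0.273, 0.1571]
tool_rot: [-180.0, -0.0, -7.6]
force: [-0.6, 0.5, -1.8]
grip_width: 0.0161
grasp_force: 25.0
```

Call:
apply_moves --pt "0 0 0.003 0 0 0 0" --pt "0 0 0.006 0 0 0 0" --pt "0 0 0.006 0 0 0 0" --pt "0 0 0.006 0 0 0 0"

```text
time_s: 13.25
tool_pos: [0.5323, 0.2731, 0.156]
tool_rot: [-180.0, -0.0, -7.6]
force: [0.2, 0.3, 0.4]
grip_width: 0.0153
grasp_force: 25.0
```

The rail now carries it. Sliding +x until the back wall meets the lower bar.

Call:
apply_moves --pt "0.005 0 0 0 0 0 0" --pt "0.01 0 0 0 0 0 0" --pt "0.015 0 0 0 0 0 0" --pt "0.02 0 0 0 0 0 0" --pt "0.02 0 0 0 0 0 0" --pt "0.02 0 0 0 0 0 0"

```text
time_s: 13.85
tool_pos: [0.5362, 0.2726, 0.1558]
tool_rot: [-180.0, -0.0, -7.6]
force: [-1.4, 0.1, 0.8]
grip_width: 0.0157
grasp_force: 25.0
```

Call:
apply_moves --pt "0.004 0 0 0 0 0 0" --pt "0.008 0 0 0 0 0 0" --pt "0.008 0 0 0 0 0 0" --pt "0.008 0 0 0 0 0 0"

```text
time_s: 14.25
tool_pos: [0.5371, 0.2726, 0.1558]
tool_rot: [180.0, 0.1, -7.6]
force: [-4.4, 0.9, 3.5]
grip_width: 0.0158
grasp_force: 25.0
```

Call:
apply_moves --pt "-0.003 0 0 0 0 0 0" --pt "-0.003 0 0 0 0 0 0" --grip_force 6

```text
time_s: 14.45
tool_pos: [0.5372, 0.2727, 0.1558]
tool_rot: [-180.0, -0.0, -7.6]
force: [-2.6, 1.9, 2.4]
grip_width: 0.0158
grasp_force: 6.0
```

Call:
apply_moves --pt "0 0 0 0 0 0 0.19" --pt "0 0 0 0 0 0 0.2" --pt "0 0 0 0 0 0 0.22" --pt "0 0 0 0 0 0 0.25" --pt "0 0 0 0 0 0 0.35" --pt "0 0 0 0 0 0 0.5" --pt "0 0 0 0 0 0 0.6" --pt "0 0 0 0 0 0 0.6" --pt "0 0 0 0 0 0 0.6" --pt "0 0 0 0 0 0 0.6"

```text
time_s: 15.45
tool_pos: [0.5371, 0.2723, 0.1557]
tool_rot: [180.0, -0.0, -7.6]
force: [0.5, 0.4, -0.0]
grip_width: 0.0509
grasp_force: 0.0
```

```bash
python3 - <<'E'
from h import *
w=snap('wrist','w4'); s=snap('scene','s4')
a=cv2.resize(s[190:390,370:570,::-1],(400,400),interpolation=3); b=cv2.resize(w[:,:,::-1],(400,400),interpolation=3)
cv2.imwrite('pics/c4.png',np.hstack([a,b]))
E
```

```text
(no output)
```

View pics/c4.png

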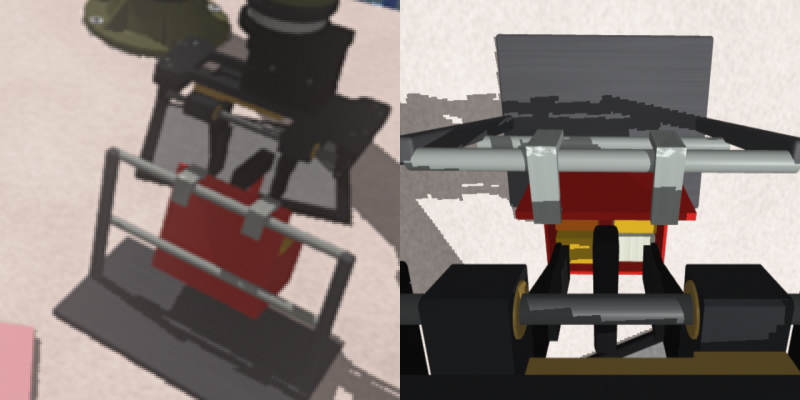

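Both hooks are over the rail near its middle, the caddy hangs freely and the fingers are clear of the bar. Retreating straight up.

Call:
apply_moves --pt "0 0 -0.02 0 0 0 0.6" --pt "0 0 -0.06 0 0 0 0.6" --pt "0 0 -0.12 0 0 0 0.6" --pt "0 0 -0.22 0 0 0 0.6" --pt "0 0 -0.34 0 0 0 0.6" --pt "0 0 -0.46 0 0 0 0.6" --pt "0 0 -0.58 0 0 0 0.6" --pt "0 0 -0.66 0 0 0 0.6" --pt "0 0 -0.7 0 0 0 0.6" --pt "0 0 -0.7 0 0 0 0.6" --pt "0 0 -0.7 0 0 0 0.6" --pt "0 0 -0.7 0 0 0 0.6"

```text
time_s: 16.75
tool_pos: [0.5366, 0.2719, 0.2945]
tool_rot: [179.9, 0.1, -7.6]
force: [0.5, 0.1, -0.1]
grip_width: 0.0524
grasp_force: 0.0
```

```bash
python3 - <<'E'
from h import *
w=snap('wrist','w5'); s=snap('scene','s5'); w2=viewer.read_camera('wrist'); print(np.abs(w.astype(int)-w2).mean())
a=cv2.resize(s[190:390,370:570,::-1],(400,400),interpolation=3); b=cv2.resize(w[:,:,::-1],(400,400),interpolation=3)
cv2.imwrite('pics/c5.png',np.hstack([a,b]))
E
```

```text
1.0984993489583332
```

View pics/c5.png

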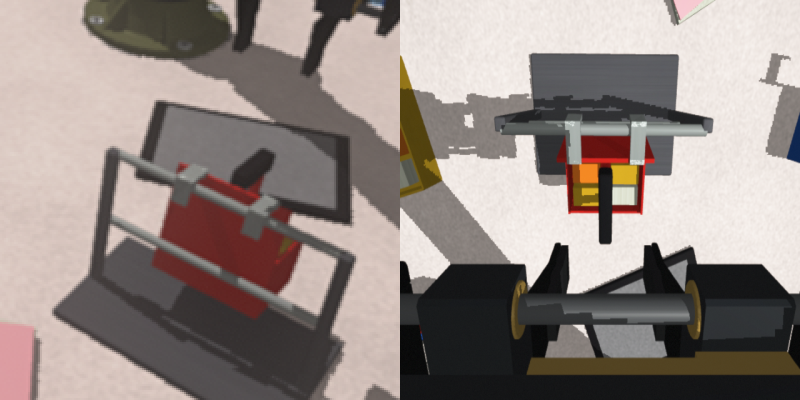

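The caddy hangs still and upright near the middle of the rail, and the gripper is clear of it. Handing in.

```bash
python3 -c "
from h import *
print(env.sign_off())"
```

```text
the job is handed in; nothing more can be done
None
```

The middle-sized red caddy hangs by both hooks near the middle of the rail, upright and still in the last pictures, with the robot clear, and the job was handed in at about 17 s.

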